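# Pin the swing lid back on the salt box

## Robot

A 7-joint arm with a two-finger parallel gripper is mounted at the origin on a cart in front of the work surface, level with it; the furniture and walls round the work are solid. World frame = base frame: x ahead of the robot, y to its left, z up, the work surface at z = 0. Lengths are in m, angles in rad, forces in N, time in s.
With the tool pointing down it reaches from about 0.4 to 0.9 m from the base axis. Payload 5.5 kg.
Tool frame: the origin (TCP) lies midway between the tips of the shut fingers; the grasp point (between the pads) lies 19 mm behind it; z points along the fingers, y is the line along which they close (so a half turn about z gives the same grasp; the last joint's range is limited). The gripper opens to 92 mm and grips with 3 to 60 N. Pads are 19 mm wide; open, the fingers measure 130 mm over their backs; the gripper's body (75 mm by 190 mm) begins 47 mm behind the grasp point.
Start: joints at [-1.048, 0.501, -0.427, 1.55, 0.221, 1.138, -0.21], TCP at [0.167, 0.628, 0.227] pointing down, gripper open.
Joint ranges: [-2.88, 2.88], [-0.31, 2.03], [-1.54, 1.56], [0.2, 2.42], [-1.41, 4.55], [0.19, 2.02], [-2.57, 2.57]. Speed limits (rad/s): [2.57, 2.57, 3.14, 3.14, 3.14, 3.14, 3.14].

## Interface

Orientations are given as a unit quaternion [w, x, y, z].
In Python, from cell import * gives the robot as it stands. The module is installed in compiled form; this text tells all that it offers.
- The arm moves only by the shell command python3 -m crank 'ROWS' [OPENING] [FORCE]. ROWS is a JSON object of lists of equal length, an entry for each row: "translation": the shift along the world's x, y, z in m, a list of three; "rotation": the turn, a rotation vector about the world's x, y, z in rad, a list of three. In form: {"translation": [[dx, dy, dz], ...], "rotation": [[wx, wy, wz], ...]}. A call has 1 to 8 rows; each row is the pose to reach, as a shift and turn from the pose commanded when the call began; what a row does not reach only later rows make up. A row lasts 1/8 s, in which the tool goes at most 62.5 mm and 10.7 degrees, less where a joint would pass 70% of its speed; a pose out of reach is approached as far as the arm can. A call with a gripper value outside its range is refused whole. OPENING is the finger opening in m, from 0 to 0.0918, set as the call begins (- or left out, the last holds). The fingers move at their own pace and stop on an object; FORCE is the grip in N (left out, the last holds). Time passes only in rows, so rows that repeat a pose let the fingers close. It gives the time, the measured TCP pose, the force, the opening and the grip force at its end, in the units of the state.
- get_state(): the state, without advancing time (a new reading comes with each control period).
- snapshot(name): name is "scene" or "top" or "wrist"; returns a dict with "pixels" (420x560x3 uint8, blue, green, red), "mtx" (3x3 intrinsics, pixels), "distortion" ([k1, k2, p1, p2, k3] as OpenCV has them; the pictures are not rectified), "R" (3x3) and "t" (3): a world point X has camera coordinates R X + t. Camera axes: x right, y down, z forward; pixel columns grow to the right and rows downward; lengths in m; the calibration is good to about 2 mm. A picture is of the moment at which its call begins. There is no depth.
- finish_job(): hands the job in; it is judged then, once.
The state is a dict: "time": time; "joints": joint angles; "joint_vel": joint speeds; "joint_torque": joint torques, N m; "eef_pos": TCP position; "eef_rot": TCP orientation; "wrist_force": force on the tool from outside, world axes, zero at the start; "wrist_torque": the same for the moment, N m; "grip_width": opening from 0.0 (shut) to 1.0 (fully open); "grip_force": force on a finger pad.
Only numpy, scipy, OpenCV 4.12 (cv2) and the standard library are available. Lean on these libraries where they do the work, as an engineer would, in place of code of your own. Each camera call takes 0.05 s, during which the arm holds its last target. There are 200 camera calls.

## Task

Put the swing lid back on the marble salt box: lay the wooden lid squarely on the box, handle up, with the hole in its eye over the hole in the box's eye, then drop the long pin (the one with the black knob) through both holes until its collar rests on the lid. Leave the short white-knobbed pin where it is, in the stand.

Things in the scene. Friction and masses are not known exactly. Their poses are not given: they have to be found in the camera images.
- salt_box: Open marble box, 1.8 kg, loose. Origin on the upright axis of its hinge hole, at underside level. Box from x 25 to 145, y -46 to 46 mm, walls 10, rim at z 60. Round hinge eye, 42 across, through hole 20, z 35 to 60 (flush with the rim), round the origin at the -x end; free space below it. +x points away from the robot within 20 degrees.
- lid: Wooden lid, 0.2 kg, flat on the worktop. Origin on the axis of the 20 mm hole in its round eye, at its underside. Plate x 24 to 148, y -48 to 48 mm, 10 thick. Dark bar handle on top, centre x 80, y 0 (balance point): 60 long along x, 18 wide, z 10 to 38. Seated: axes agree with the box's, origin 60 mm above the box's. +x points away from the robot within 20 degrees.
- long_pin: Pin upright in a fixed wooden stand (125x50x32 mm, two holes 66 apart along its length, which points away from the robot within 20 degrees); either hole, tip 25 mm deep. Origin at the tip, z up. Brass shaft 11 thick, 55 long, last 10 tapered to 5; collar 32 across, z 55 to 59; black round knob to hold, 22 across, z 59 to 91 mm. 60 g.
- short_pin: Spare pin in the other hole of the stand, to be left alone: like the long pin, but shaft only 20 mm long, collar resting on the stand (z 20 to 24 mm), white knob (z 24 to 56). Origin at the tip, z up.
Mind the look-alikes: they are no part of the job. Leave any turquoise look-alike of the long_pin alone.

How it is judged:
On the way:
1. the lid lies flat on the box, its hole over the box's hole (horizontal distance between lid and salt_box below 0.014 m and z of lid in the frame of salt_box between 0.056 and 0.064 m and angle between lid's own z axis and vertical below 0.07 rad and angle between the x axis of lid and the x axis of salt_box, either way round below 0.21 rad), for 0.2 s.
At the end, for the whole second after the job is handed in: Box upright; lid flat on it (4 mm, 4 degrees), square within 12 degrees, its hole within 14 mm of the box's hole axis; long pin through both eyes, upright within 10 degrees, tip within 12 mm of the hole axis, collar within 6 mm of the lid; lid and pin at rest (all of step 1 and horizontal distance between long_pin and salt_box below 0.012 m and z of long_pin in the frame of salt_box below 0.021 m and angle between long_pin's own z axis and vertical below 0.17 rad and linear speed of each of long_pin, lid below 0.02 m/s and angle between salt_box's own z axis and vertical below 0.07 rad); the robot touches nothing.
It fails at once if the short pin is moved by more than 25 mm (distance of short_pin from where it was at the start of the episode above 0.025 m).
It also fails if it takes over 54 s, if anything falls off the work surface, if the arm or the gripper's body presses on something with over 40 N, if the wrist force passes 120 N, or if a joint passes its speed limit or range.

## Working session

There is one attempt and no reset: what is moved stays moved. The work goes in short steps, Python scripts to look and compute and a shell command to move; the robot and the scene stay as the last step left them, time stands still between calls to the robot, and variables do not carry over. Pictures are saved under pics/ and viewed, at most 12 in all, crops included, and the job is handed in when it is done.

```bash
mkdir -p pics; cat > h.py <<'E'
from cell import *
import numpy as np, cv2
def ray(s,uv):
    p=cv2.undistortPoints(np.array(uv,float).reshape(-1,1,2),np.array(s["mtx"]),np.array(s["distortion"])).reshape(-1,2)
    R=np.array(s["R"]);t=np.array(s["t"]).ravel()
    return -R.T@t, np.c_[p,np.ones(len(p))]@R
def onz(s,uv,z):
    c,d=ray(s,uv); return c+d*((z-c[2])/d[:,2])[:,None]
def save(s,n): cv2.imwrite("pics/"+n,s["pixels"])
E
python3 - <<'E'
from h import *
for n in("top","scene"):
    s=snapshot(n);save(s,n+"0.png");np.save(n+"0.npy",s,allow_pickle=True)
    print(n,ray(s,[[280,210]]))
print(get_state())
E
```

```text
top (array([0.41102971, 0.22240869, 0.89868207]), array([[ 0.12188364, -0.02090689, -0.99262969]]))
scene (array([0.01861387, 0.87724923, 0.80204741]), array([[ 0.43134095, -0.58668869, -0.6854354 ]]))
{'time': 0.1, 'joints': array([-1.04779913,  0.50177115, -0.4268104 ,  1.55134119,  0.2207982 ,
        1.13828453, -0.21028763]), 'joint_vel': array([-0.00153401, -0.00299237,  0.00108877, -0.0033906 , -0.00064779,
        0.00014138,  0.00048649]), 'joint_torque': array([-1.12890659e-02, -5.67869103e+01, -5.83834782e+00, -2.79914117e+01,
       -6.90199574e-02,  2.41479976e-02,  4.49609126e-05]), 'eef_pos': array([0.16684737, 0.62757231, 0.22577339]), 'eef_rot': array([-1.49151697e-04,  1.29502988e-01,  9.91578645e-01, -8.62950266e-04]), 'wrist_force': array([ 0.48678062,  0.1343544 , -0.35383016]), 'wrist_torque': array([ 0.02769125, -0.00140957,  0.00096988]), 'grip_force': 0.0, 'grip_width': 1.001592980588484}
```

View pics/top0.png

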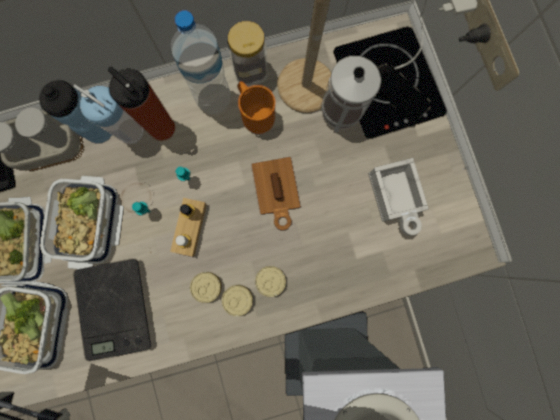

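View pics/scene0.png

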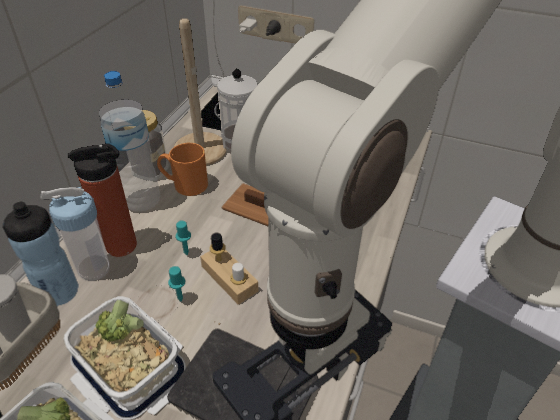

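Top view: box at about (403,195) with its eye at (412,225); lid at (277,185) with its eye at (283,222); black knob at (186,210), white knob at (181,240); turquoise decoys at (182,174) and (140,208).

```bash
python3 - <<'E'
from h import *
s=np.load("top0.npy",allow_pickle=True).item();im=s["pixels"]
def crop(x,y,w,h,k): return cv2.resize(im[y:y+h,x:x+w],None,fx=k,fy=k,interpolation=cv2.INTER_CUBIC)
A=crop(245,150,65,90,6);B=crop(365,150,65,90,6)
cv2.imwrite("pics/c1.png",np.hstack([A,B]))
np.set_printoptions(precision=4,suppress=True)
print("box eye",onz(s,[[412,225]],.06),"lid eye",onz(s,[[283,222]],.01),"bk",onz(s,[[186,210]],.09),"wh",onz(s,[[181,240]],.07))
hsv=cv2.cvtColor(im,cv2.COLOR_BGR2HSV)
for p in[(260,200),(277,187),(283,228),(230,200),(400,190),(412,232),(380,190),(186,210),(185,225)]: print(p,hsv[p[1],p[0]])
E
```

```text
box eye [[ 0.4751 -0.0836  0.06  ]] lid eye [[0.4922 0.1974 0.01  ]] bk [[0.5142 0.4038 0.09  ]] wh [[0.4522 0.4184 0.07  ]]
(260, 200) [ 14 162 132]
(277, 187) [ 12 154  83]
(283, 228) [ 15 162 129]
(230, 200) [ 21  44 139]
(400, 190) [ 26  19 184]
(412, 232) [ 24  20 180]
(380, 190) [ 20  27 115]
(186, 210) [105  11  47]
(185, 225) [ 19 116 170]
```

View pics/c1.png

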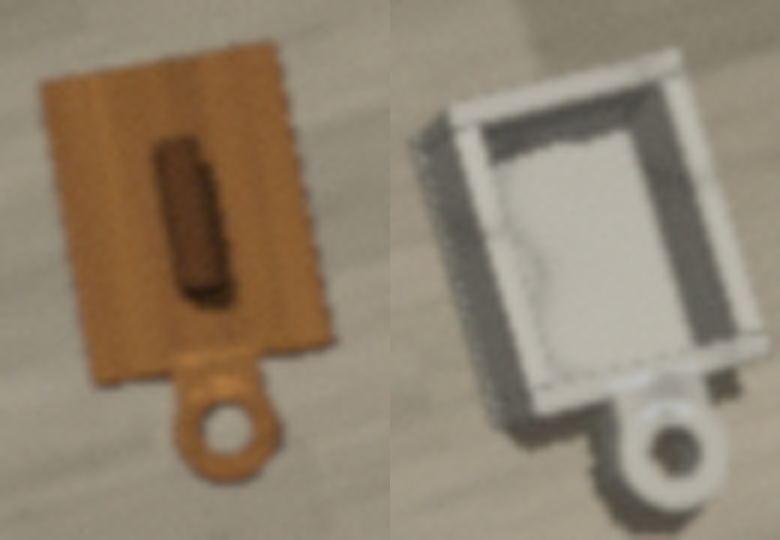

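```bash
python3 - <<'E'
from h import *
np.set_printoptions(precision=4,suppress=True)
s=np.load("top0.npy",allow_pickle=True).item();im=s["pixels"]
def pt(l,x0): a=np.array(l,float); return np.c_[x0+a[:,0]/6-.4,150+a[:,1]/6-.4]
def rep(n,corn,eye,x0,z):
    C=onz(s,pt(corn,x0),z);e=onz(s,pt([eye],x0),z)[0]
    # corners: far-left, far-right, near-right, near-left
    d=(C[0]+C[1]-C[2]-C[3])[:2]; print(n,"eye",e,"cent",C.mean(0),"yaw",np.degrees(np.arctan2(d[1],d[0])),
     "len",np.linalg.norm(C[0]-C[3]),np.linalg.norm(C[1]-C[2]),"wid",np.linalg.norm(C[0]-C[1]),np.linalg.norm(C[3]-C[2]))
    v=C.mean(0)-e;print("  eye->cent yaw",np.degrees(np.arctan2(v[1],v[0])),np.linalg.norm(v))
rep("lid",[(42,83),(275,43),(332,345),(97,383)],(225,428),245,.01)
rep("box",[(60,105),(288,52),(378,348),(150,412)],(284,452),365,.06)
hsv=cv2.cvtColor(im,cv2.COLOR_BGR2HSV)
m=((hsv[...,0]<22)&(hsv[...,1]>130)).astype(np.uint8);m[:, :245]=0;m[:,310:]=0;m[:150]=0;m[240:]=0
c=max(cv2.findContours(m,0,2)[0],key=cv2.contourArea);print(cv2.boundingRect(c))
# handle: top z .038
hm=((hsv[...,2]<105)&(hsv[...,1]>100)).astype(np.uint8);hm[:165]=0;hm[205:]=0;hm[:,:265]=0;hm[:,:][:,290:]=0
ys,xs=np.nonzero(hm);print("handle",onz(s,[[xs.mean(),ys.mean()]],.03),len(xs))
bm=(hsv[200:220,175:197,2]<75);ys,xs=np.nonzero(bm);u=[xs.mean()+175,ys.mean()+200];print(u,onz(s,[u],.09-.002))
a=onz(s,[u],.083)[0];b=onz(s,[[181,240]],.064)[0];print(a,b,a-b)
st=get_state();from scipy.spatial.transform import Rotation as Rr
q=st["eef_rot"];print(Rr.from_quat([q[1],q[2],q[3],q[0]]).as_matrix())
E
```

```text
lid eye [0.4947 0.1994 0.01  ] cent [0.5793 0.2125 0.01  ] yaw 9.169308255572586 len 0.12050748069710611 0.1217207706029522 wid 0.09297863070795512 0.09185707845973073
  eye->cent yaw 8.775938336191189 0.08563003359920125
box eye [ 0.4752 -0.0835  0.06  ] cent [ 0.5587 -0.065   0.06  ] yaw 12.906072658993873 len 0.11814357017555904 0.11511222630672648 wid 0.0894647347740051 0.08913647825553568
  eye->cent yaw 12.453817002565854 0.0854620356283687
(252, 158, 48, 72)
handle [[0.5704 0.2097 0.03  ]] 286
[np.float64(186.03296703296704), np.float64(209.67032967032966)] [[0.5152 0.4042 0.088 ]]
[0.5158 0.4053 0.083 ] [0.4525 0.4198 0.064 ] [ 0.0633 -0.0145  0.019 ]
[[-0.9665  0.2568 -0.0005]
 [ 0.2568  0.9665 -0.0017]
 [ 0.0001 -0.0017 -1.    ]]
```

```bash
python3 -m crank '{"translation":[[0.04,-0.04,0],[0.08,-0.08,0],[0.12,-0.12,0],[0.16,-0.16,0],[0.2,-0.2,0],[0.24,-0.24,0],[0.28,-0.28,0],[0.32,-0.32,0]],"rotation":[[0,0,0.05],[0,0,0.1],[0,0,0.15],[0,0,0.2],[0,0,0.25],[0,0,0.3],[0,0,0.35],[0,0,0.417]]}' 0.08 20
python3 -m crank '{"translation":[[0.03,-0.03,0],[0.06,-0.06,0],[0.087,-0.095,0],[0.087,-0.095,0],[0.087,-0.095,0]],"rotation":[[0,0,0],[0,0,0],[0,0,0],[0,0,0],[0,0,0]]}'
python3 - <<'E'
from h import *
s=snapshot("wrist");save(s,"w1.png");np.save("w1.npy",s,allow_pickle=True)
print(get_state()["eef_rot"],get_state()["joints"])
E
```

```text
time: 1.1
eef_pos: [0.4879, 0.3066, 0.2265]
eef_rot: [-0.0, -0.08, 0.997, -0.0]
wrist_force: [-0.0, 0.2, 0.4]
grip_width: 0.872
grip_force: 0.0
time: 1.72
eef_pos: [0.5733, 0.2136, 0.2262]
eef_rot: [-0.001, -0.078, 0.997, 0.0]
wrist_force: [-0.3, 1.5, -1.1]
grip_width: 0.873
grip_force: 0.0
[-5.81754535e-04 -7.93379716e-02  9.96847529e-01  3.89830327e-04] [-0.15335902  0.41938239 -0.32632987  1.65413972  0.14622716  1.09306824
  1.20878018]
```

View pics/w1.png

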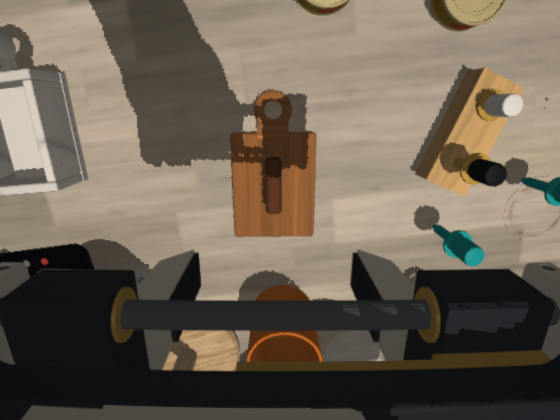

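Wrist view: lid upright in image, hole at (273,109), plate corners (231,133),(315,132),(313,236),(234,236), handle (273,157)–(273,213); stand at right with black knob (487,172), white (505,105).

```bash
python3 - <<'E'
from h import *
np.set_printoptions(precision=4,suppress=True)
s=np.load("w1.npy",allow_pickle=True).item()
C=onz(s,[(234,236.5),(313.5,236.5),(315.5,132.5),(231,133)],.01)
e=onz(s,[(273,109)],.01)[0]
print("eye",e,"C",C,C.mean(0),np.linalg.norm(C[0]-C[1]),np.linalg.norm(C[0]-C[3]))
v=(C[0]+C[1]-C[2]-C[3])[:2];print(np.degrees(np.arctan2(v[1],v[0])))
v=C.mean(0)-e;print(np.degrees(np.arctan2(v[1],v[0])),np.linalg.norm(v))
h=onz(s,[(273.5,157),(273.5,213)],.038);print("handle",h,h.mean(0),np.linalg.norm(h[0]-h[1]))
print("knob",onz(s,[(487,172)],.083), "white", onz(s,[(505,105)],.072))
E
```

```text
eye [0.4944 0.1998 0.01  ] C [[0.6477 0.176  0.01  ]
 [0.6327 0.2709 0.01  ]
 [0.5117 0.2498 0.01  ]
 [0.5267 0.158  0.01  ]] [0.5797 0.2137 0.01  ] 0.09599855707285164 0.12227450376544928
9.169021688145039
9.258617504964224 0.08638366316371333
handle [[0.5416 0.2078 0.038 ]
 [0.6018 0.2173 0.038 ]] [0.5717 0.2126 0.038 ] 0.06102150873546291
knob [[0.5165 0.4065 0.083 ]] white [[0.4544 0.4105 0.072 ]]
```

```bash
python3 -m crank '{"translation":[[0,-0.001,-0.05],[0,-0.001,-0.1],[0,-0.001,-0.15],[0,-0.001,-0.18],[0,-0.001,-0.2],[0,-0.001,-0.21],[0,-0.001,-0.21]],"rotation":[[0,0,0],[0,0,0],[0,0,0],[0,0,0],[0,0,0],[0,0,0],[0,0,0]]}'
python3 -m crank '{"translation":[[0,0,0],[0,0,0],[0,0,0],[0,0,0],[0,0,0],[0,0,0]],"rotation":[[0,0,0],[0,0,0],[0,0,0],[0,0,0],[0,0,0],[0,0,0]]}' 0 30
```

```text
time: 2.65
eef_pos: [0.5739, 0.2127, 0.0169]
eef_rot: [0.0, -0.079, 0.997, 0.0]
wrist_force: [-0.3, -0.6, 0.4]
grip_width: 0.87
grip_force: 0.0
time: 3.4
eef_pos: [0.5739, 0.2122, 0.0167]
eef_rot: [-0.0, -0.079, 0.997, 0.0]
wrist_force: [-0.5, -1.0, -0.8]
grip_width: 0.273
grip_force: 0.0
```

```bash
python3 -m crank '{"translation":[[0,0,0],[0,0,0],[0,0,0]],"rotation":[[0,0,0],[0,0,0],[0,0,0]]}'
python3 -m crank '{"translation":[[0,0,0.02],[0,0,0.07],[0,0,0.12],[0,0,0.17],[0,0,0.17],[0,0,0.17]],"rotation":[[0,0,0],[0,0,0],[0,0,0],[0,0,0],[0,0,0],[0,0,0]]}'
```

```text
time: 3.78
eef_pos: [0.5739, 0.2121, 0.0167]
eef_rot: [-0.0, -0.079, 0.997, -0.0]
wrist_force: [0.6, -0.1, -0.4]
grip_width: 0.192
grip_force: 30.0
time: 4.53
eef_pos: [0.5734, 0.2119, 0.187]
eef_rot: [-0.0, -0.079, 0.997, -0.0]
wrist_force: [-0.0, -1.5, -2.7]
grip_width: 0.195
grip_force: 30.0
```

```bash
python3 -m crank '{"translation":[[-0.01,-0.05,0],[-0.02,-0.1,0],[-0.02,-0.13,0],[-0.02,-0.13,0],[-0.02,-0.13,0]],"rotation":[[0,0,0.03],[0,0,0.061],[0,0,0.061],[0,0,0.061],[0,0,0.061]]}'
python3 - <<'E'
from h import *
s=snapshot("wrist");save(s,"w2.png");np.save("w2.npy",s,allow_pickle=True)
E
```

```text
time: 5.15
eef_pos: [0.553, 0.0829, 0.1856]
eef_rot: [-0.001, -0.109, 0.994, 0.0]
wrist_force: [0.4, -0.3, -2.8]
grip_width: 0.193
grip_force: 30.0
```

View pics/w2.png

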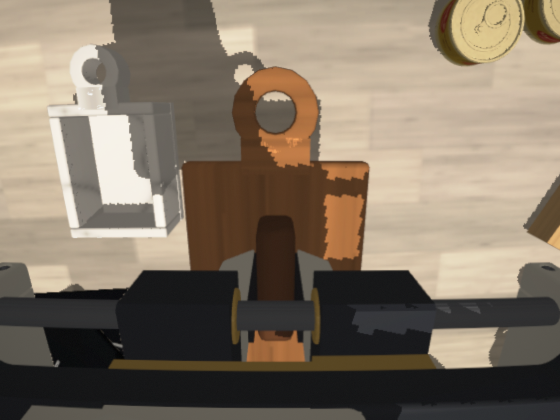

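Wrist view: lid held straight, its hole at (275,112); box eye hole at (93,70), rim near corners at (51,107),(171,103), far ones (71,236),(180,~232).

```bash
python3 - <<'E'
from h import *
np.set_printoptions(precision=4,suppress=True)
s=np.load("w2.npy",allow_pickle=True).item()
im=s["pixels"];st=get_state();z=st["eef_pos"][2]-.0168
b=onz(s,[(93.5,70)],.06)[0]
l=onz(s,[(275.5,112)],z+.01)[0]
C=onz(s,[(51,107),(171,103),(71,236)],.06)
print("box eye",b,"lid",l,"C",C)
for i,j in((0,1),(0,2)):
  d=C[j]-C[i];print(np.degrees(np.arctan2(d[1],d[0])),np.linalg.norm(d))
K=onz(s,[(184,163),(367,163)],z+.01);d=K[1]-K[0];print("lid y",np.degrees(np.arctan2(d[1],d[0])),np.linalg.norm(d))
print(st["eef_pos"],"shift",b-l)
c=im[30:130,30:200];cv2.imwrite("pics/c2.png",cv2.resize(c,None,fx=4.5,fy=4.5,interpolation=2))
E
```

```text
box eye [ 0.4745 -0.0836  0.06  ] lid [0.4747 0.0667 0.1791] C [[ 0.5108 -0.1176  0.06  ]
 [ 0.4873 -0.0178  0.06  ]
 [ 0.6245 -0.0956  0.06  ]]
103.2083873318121 0.10252742399025441
10.969249062235022 0.11579962276469595
lid y 102.49502605176185 0.09095412152077084
[0.5532 0.0837 0.1859] shift [-0.0002 -0.1503 -0.1191]
```

View pics/c2.png

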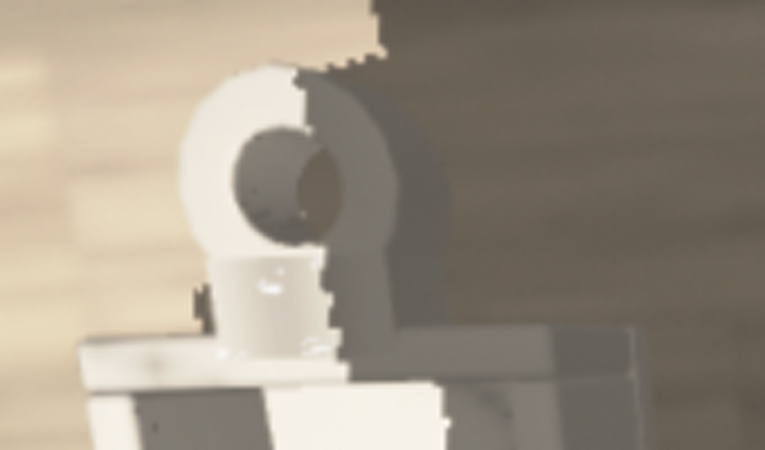

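```bash
python3 - <<'E'
from h import *
np.set_printoptions(precision=4,suppress=True)
s=np.load("w2.npy",allow_pickle=True).item()
print(onz(s,[(94,71)],.06),onz(s,[(80+14.1,67.6)],.06))
C=onz(s,[(47.6,106),(152.3,104)],.06);d=C[1]-C[0];print(C,np.degrees(np.arctan2(d[1],d[0])),np.linalg.norm(d))
m=C.mean(0);e=onz(s,[(94,71)],.06)[0];v=m-e;print(np.degrees(np.arctan2(v[1],v[0])),np.linalg.norm(v))
E
```

```text
[[ 0.4752 -0.0831  0.06  ]] [[ 0.4726 -0.0832  0.06  ]]
[[ 0.5105 -0.1206  0.06  ]
 [ 0.4913 -0.0329  0.06  ]] 102.36553256410276 0.08980586266714904
13.968143074279952 0.026474171652695173
```

```bash
python3 -m crank '{"translation":[[0,-0.05,0],[0,-0.1,0],[0.0005,-0.14,0],[0.0005,-0.15,0],[0.0005,-0.15,-0.03],[0.0005,-0.15,-0.07],[0.0005,-0.15,-0.09],[0.0005,-0.15,-0.09]],"rotation":[[0,0,0],[0,0,0],[0,0,0],[0,0,0],[0,0,0],[0,0,0],[0,0,0],[0,0,0]]}'
python3 -m crank '{"translation":[[0,0,-0.006],[0,0,-0.01],[0,0,-0.01],[0,0,-0.01]],"rotation":[[0,0,0],[0,0,0],[0,0,0],[0,0,0]]}'
```

```text
time: 6.2
eef_pos: [0.553, -0.0653, 0.0948]
eef_rot: [-0.002, -0.11, 0.994, 0.001]
wrist_force: [-0.1, 0.5, -2.4]
grip_width: 0.193
grip_force: 30.0
time: 6.7
eef_pos: [0.5548, -0.0679, 0.0872]
eef_rot: [0.0, -0.109, 0.994, -0.0]
wrist_force: [0.4, 0.2, -2.4]
grip_width: 0.193
grip_force: 30.0
```

```bash
python3 - <<'E'
from h import *
P=[]
for i in range(4):
    s=snapshot("wrist");P.append(get_state()["eef_pos"])
print(np.array(P).round(4));save(s,"w3.png")
cv2.imwrite("pics/c3.png",cv2.resize(s["pixels"][20:200,160:390],None,fx=3,fy=3,interpolation=2))
l=onz(s,[(275.5,112)],np.mean(P,0)[2]-.0068);print(l)
E
```

```text
[[ 0.5548 -0.0679  0.0872]
 [ 0.5547 -0.0679  0.0871]
 [ 0.5547 -0.0679  0.0871]
 [ 0.5546 -0.0679  0.087 ]]
[[ 0.47636542 -0.08408855  0.08028329]]
```

View pics/c3.png

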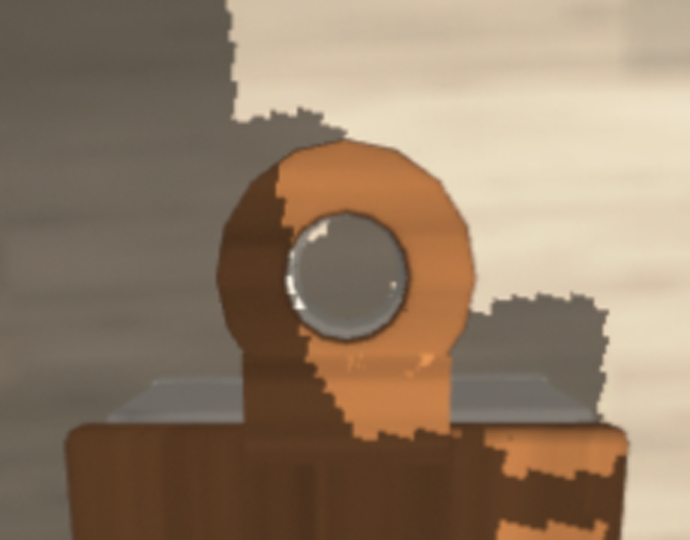

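Crop: lid eye ring covers the box eye, white hole edge just visible inside the lid hole all round – aligned to ~2 mm. Lower and release.

```bash
python3 -m crank '{"translation":[[-0.001,0.001,-0.004],[-0.001,0.001,-0.008],[-0.001,0.001,-0.0095],[-0.001,0.001,-0.0095],[-0.001,0.001,-0.0095]],"rotation":[[0,0,0],[0,0,0],[0,0,0],[0,0,0],[0,0,0]]}'
python3 -m crank '{"translation":[[0,0,0],[0,0,0],[0,0,0],[0,0,0]],"rotation":[[0,0,0],[0,0,0],[0,0,0],[0,0,0]]}' 0.06 20
```

```text
time: 7.52
eef_pos: [0.5535, -0.0668, 0.0772]
eef_rot: [0.0, -0.109, 0.994, 0.0]
wrist_force: [0.2, -0.9, -1.6]
grip_width: 0.192
grip_force: 30.0
time: 8.02
eef_pos: [0.5536, -0.0668, 0.0774]
eef_rot: [0.0, -0.109, 0.994, -0.0]
wrist_force: [-0.4, 0.0, -0.8]
grip_width: 0.576
grip_force: 0.0
```

```bash
python3 -m crank '{"translation":[[0,0,0.03],[0,0,0.08],[0,0,0.13],[0,0.04,0.15],[0,0.09,0.15],[0,0.14,0.15],[-0.01,0.19,0.15],[-0.015,0.24,0.15]],"rotation":[[0,0,0],[0,0,0],[0,0,0],[0,0,-0.05],[0,0,-0.1],[0,0,-0.15],[0,0,-0.2],[0,0,-0.23]]}'
python3 -m crank '{"translation":[[-0.005,0.06,0],[-0.01,0.12,0],[-0.015,0.17,0],[-0.02,0.21,0],[-0.023,0.232,0],[-0.023,0.232,0],[-0.023,0.232,0]],"rotation":[[0,0,0],[0,0,0],[0,0,0],[0,0,0],[0,0,0],[0,0,0],[0,0,0]]}' 0.05
python3 - <<'E'
from h import *
s=snapshot("wrist");save(s,"w4.png");np.save("w4.npy",s,allow_pickle=True)
t=snapshot("top");save(t,"top4.png");np.save("top4.npy",t,allow_pickle=True)
print(get_state()["eef_pos"])
E
```

```text
time: 9.02
eef_pos: [0.5379, 0.1747, 0.2274]
eef_rot: [0.0, 0.007, 1.0, -0.0]
wrist_force: [1.2, 0.4, 0.0]
grip_width: 0.658
grip_force: 0.0
time: 9.9
eef_pos: [0.5165, 0.4028, 0.227]
eef_rot: [0.0, 0.007, 1.0, -0.001]
wrist_force: [0.2, -0.7, 0.3]
grip_width: 0.543
grip_force: 0.0
[0.51672761 0.40263232 0.22720609]
```

View pics/w4.png

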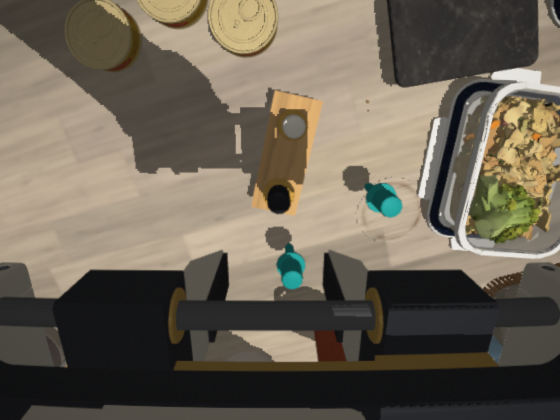

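Wrist view: black knob at (279,199), white knob at (293,126), turquoise decoys at (291,270) and (383,200), clear of the fingers' closing line.

```bash
python3 - <<'E'
from h import *
np.set_printoptions(precision=4,suppress=True)
s=np.load("w4.npy",allow_pickle=True).item();im=s["pixels"]
m=(im[180:220,260:300].max(2)<45).astype(np.uint8)
n,l,st,c=cv2.connectedComponentsWithStats(m);k=1+st[1:,4].argmax();u=c[k]+[260,180];print(st[k],u)
w=onz(s,[u],.083)[0];print("knob",w, "decoy tops",onz(s,[(291,280),(388,207)],.09))
t=np.load("top4.npy",allow_pickle=True).item()
c1,d1=ray(s,[u]);c0=np.load("top0.npy",allow_pickle=True).item();c2,d2=ray(c0,[[186.03,209.67]])
A=np.c_[d1[0],-d2[0]];x=np.linalg.lstsq(A,c2-c1,rcond=None)[0];print(c1+d1[0]*x[0],c2+d2[0]*x[1])
# lid check in top view after release
ti=t["pixels"][140:250,350:450];cv2.imwrite("pics/c4.png",cv2.resize(ti,None,fx=5,fy=5,interpolation=2))
E
```

```text
[  8   5  22  28 497] [278.2153 198.6237]
knob [0.5171 0.4061 0.083 ] decoy tops [[0.5992 0.4178 0.09  ]
 [0.5245 0.508  0.09  ]]
[0.517  0.4061 0.0832] [0.5158 0.4053 0.0829]
```

View pics/c4.png

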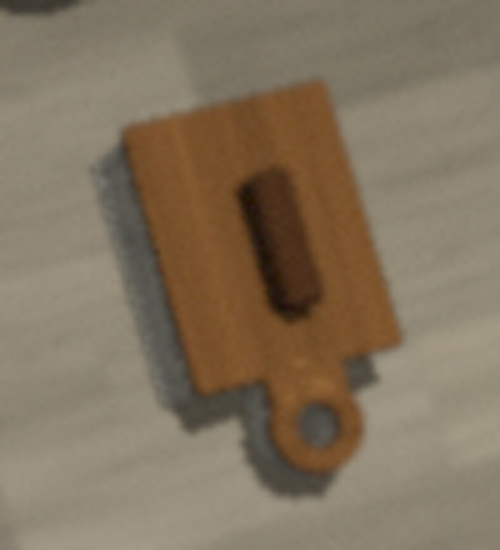

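Top crop: lid sits square on the box, hole at image pixel about (413.4,224.4).

```bash
python3 - <<'E'
from h import *
s=np.load("top4.npy",allow_pickle=True).item();print(onz(s,[(413.4,224.4)],.07))
E
python3 -m crank '{"translation":[[0,0.003,-0.05],[0,0.003,-0.09],[0,0.003,-0.12],[0,0.003,-0.14],[0,0.003,-0.15],[0,0.003,-0.156],[0,0.003,-0.156],[0,0.003,-0.156]],"rotation":[[0,0,0],[0,0,0],[0,0,0],[0,0,0],[0,0,0],[0,0,0],[0,0,0],[0,0,0]]}'
python3 -m crank '{"translation":[[0,0,0],[0,0,0],[0,0,0],[0,0,0],[0,0,0],[0,0,0]],"rotation":[[0,0,0],[0,0,0],[0,0,0],[0,0,0],[0,0,0],[0,0,0]]}' 0 25
```

```text
[[ 0.4755306  -0.08312667  0.07      ]]
time: 11.0
eef_pos: [0.516, 0.4087, 0.0723]
eef_rot: [0.001, 0.006, 1.0, 0.001]
wrist_force: [1.0, -0.3, 0.2]
grip_width: 0.544
grip_force: 0.0
time: 11.75
eef_pos: [0.5155, 0.4078, 0.0713]
eef_rot: [-0.0, 0.006, 1.0, -0.0]
wrist_force: [-0.2, -2.5, 2.8]
grip_width: 0.236
grip_force: 24.9
```

```bash
python3 -m crank '{"translation":[[0,0,0.01],[0,0,0.03],[0,0,0.07],[0,0,0.11],[0,0,0.14],[0,0,0.14],[0,0,0.14]],"rotation":[[0,0,0],[0,0,0],[0,0,0],[0,0,0],[0,0,0],[0,0,0],[0,0,0]]}'
python3 - <<'E'
from h import *
s=snapshot("wrist");save(s,"w5.png");np.save("w5.npy",s,allow_pickle=True)
print(get_state()["eef_pos"])
cv2.imwrite("pics/c5.png",cv2.resize(s["pixels"][100:350,180:400],None,fx=2.4,fy=2.4,interpolation=2))
E
```

```text
time: 12.62
eef_pos: [0.5151, 0.408, 0.2113]
eef_rot: [-0.0, 0.006, 1.0, -0.0]
wrist_force: [-0.3, 0.7, -1.6]
grip_width: 0.234
grip_force: 24.9
[0.51486502 0.4076995  0.21039087]
```

View pics/c5.png

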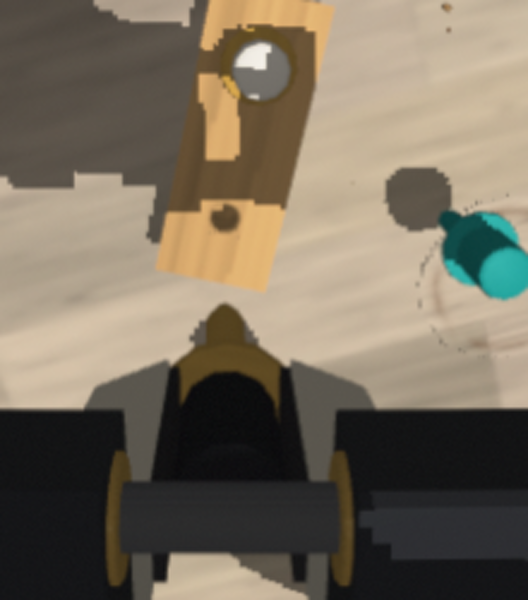

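Crop: pin is held upright between the pads, tip at about image (273.7,228.5); the short pin is still in the stand.

```bash
python3 - <<'E'
from h import *
s=np.load("w5.npy",allow_pickle=True).item()
p=onz(s,[(273.7,228.5),(273.7,232)],.1465);print(p,p-[.515,.4078,.211])
E
```

```text
[[0.51574895 0.40776353 0.1465    ]
 [0.51841676 0.40772757 0.1465    ]] [[ 7.48954899e-04 -3.64689364e-05 -6.45000000e-02]
 [ 3.41676436e-03 -7.24333148e-05 -6.45000000e-02]]
```

```bash
python3 -m crank '{"translation":[[0,-0.04,0],[-0.005,-0.1,0],[-0.01,-0.16,0],[-0.015,-0.22,0],[-0.02,-0.28,0],[-0.025,-0.34,0],[-0.03,-0.4,0],[-0.0345,-0.44,0]],"rotation":[[0,0,0],[0,0,0],[0,0,0],[0,0,0],[0,0,0],[0,0,0],[0,0,0],[0,0,0]]}'
python3 -m crank '{"translation":[[-0.006,-0.03,0],[-0.006,-0.051,0],[-0.006,-0.051,-0.03],[-0.006,-0.051,-0.05],[-0.006,-0.051,-0.055],[-0.006,-0.051,-0.055],[-0.006,-0.051,-0.055]],"rotation":[[0,0,0],[0,0,0],[0,0,0],[0,0,0],[0,0,0],[0,0,0],[0,0,0]]}'
python3 - <<'E'
from h import *
s=snapshot("wrist");s=snapshot("wrist");save(s,"w6.png");np.save("w6.npy",s,allow_pickle=True)
p=get_state()["eef_pos"];print(p,"tip",onz(s,[(273.7,228.5)],p[2]-.0645))
R=np.array(s["R"]);x=np.array([[.4754,-.0832,.07]]);u,_=cv2.projectPoints(x,cv2.Rodrigues(R)[0],np.array(s["t"]),np.array(s["mtx"]),np.array(s["distortion"]));print("expected hole px",u)
cv2.imwrite("pics/c6.png",cv2.resize(s["pixels"][150:300,180:370],None,fx=4,fy=4,interpolation=2))
E
```

```text
time: 13.68
eef_pos: [0.4794, -0.035, 0.2101]
eef_rot: [-0.001, 0.007, 1.0, -0.0]
wrist_force: [1.4, 0.6, -0.7]
grip_width: 0.236
grip_force: 24.9
time: 14.55
eef_pos: [0.4755, -0.0827, 0.1568]
eef_rot: [0.001, 0.006, 1.0, -0.0]
wrist_force: [-0.7, 0.7, -0.9]
grip_width: 0.234
grip_force: 24.9
[ 0.47554058 -0.082805    0.15697623] tip [[ 0.47616102 -0.08309141  0.09247623]]
expected hole px [[[273.68485459 217.33844059]]]
```

View pics/c6.png

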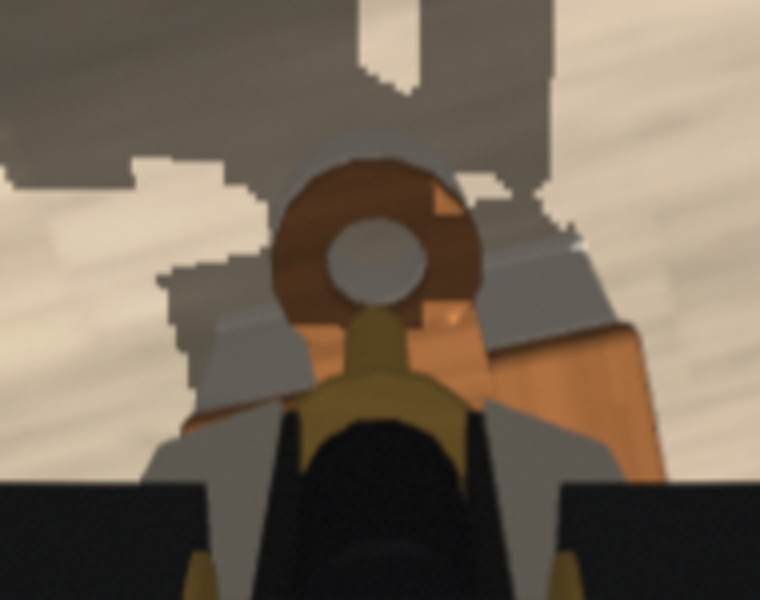

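Crop: lid hole at image (274.2,215), pin tip at (273.7,228), in line sideways; hole about 1.5 mm nearer the robot than the tip.

```bash
python3 -m crank '{"translation":[[-0.0015,0,0],[-0.0015,0,-0.01],[-0.0015,0,-0.02],[-0.0015,0,-0.03],[-0.0015,0,-0.04],[-0.0015,0,-0.04]],"rotation":[[0,0,0],[0,0,0],[0,0,0],[0,0,0],[0,0,0],[0,0,0]]}'
```

```text
time: 15.4
eef_pos: [0.4725, -0.0826, 0.115]
eef_rot: [-0.001, 0.006, 1.0, 0.0]
wrist_force: [-0.7, -0.4, -0.6]
grip_width: 0.232
grip_force: 24.9
```

```bash
python3 -m crank '{"translation":[[0.001,0,-0.01],[0.001,0,-0.02],[0.001,0,-0.028],[0.001,0,-0.033],[0.001,0,-0.033]],"rotation":[[0,0,0],[0,0,0],[0,0,0],[0,0,0],[0,0,0]]}'
```

```text
time: 16.02
eef_pos: [0.4741, -0.0827, 0.0828]
eef_rot: [-0.0, 0.006, 1.0, 0.0]
wrist_force: [-0.6, 0.2, -0.9]
grip_width: 0.233
grip_force: 24.9
```

```bash
python3 -m crank '{"translation":[[0,0,-0.002],[0,0,-0.002],[0,0,-0.002]],"rotation":[[0,0,0],[0,0,0],[0,0,0]]}'
python3 -m crank '{"translation":[[0,0,0],[0,0,0],[0,0,0],[0,0,0]],"rotation":[[0,0,0],[0,0,0],[0,0,0],[0,0,0]]}' 0.05
python3 -m crank '{"translation":[[0,0,0.02],[0,0,0.06],[0,0,0.11],[0,0.03,0.14],[0,0.08,0.14],[0,0.13,0.14],[0,0.15,0.14],[0,0.15,0.14]],"rotation":[[0,0,0],[0,0,0],[0,0,0],[0,0,0],[0,0,0],[0,0,0],[0,0,0],[0,0,0]]}'
python3 - <<'E'
from h import *
a=snapshot("wrist")["pixels"][0:300,0:300];b=snapshot("top")["pixels"][140:250,350:450]
cv2.imwrite("pics/c7.png",np.hstack([cv2.resize(a,(500,500)),cv2.resize(b,(300,330),interpolation=2)[:330].repeat(1,0) if 0 else cv2.copyMakeBorder(cv2.resize(b,(300,330),interpolation=2),0,170,0,0,0)]))
E
```

```text
time: 16.4
eef_pos: [0.4746, -0.0829, 0.0814]
eef_rot: [0.0, 0.006, 1.0, -0.0]
wrist_force: [0.6, -1.1, -0.7]
grip_width: 0.235
grip_force: 24.9
time: 16.9
eef_pos: [0.4745, -0.0828, 0.0813]
eef_rot: [0.0, 0.006, 1.0, 0.0]
wrist_force: [-0.4, 0.6, 0.2]
grip_width: 0.538
grip_force: 0.0
time: 17.9
eef_pos: [0.4742, 0.0689, 0.2213]
eef_rot: [0.0, 0.004, 1.0, 0.0]
wrist_force: [0.5, 0.6, -0.2]
grip_width: 0.545
grip_force: 0.0
```

View pics/c7.png

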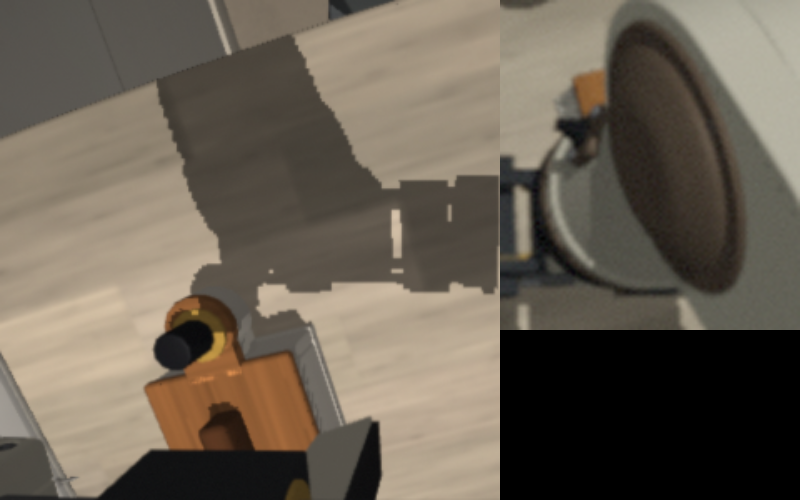

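The picture shows the collar flat on the lid's eye at about (200,335) in the crop, with the pin upright and the lid square on the box. The robot is clear of everything.

```bash
python3 -c "from cell import *; print(finish_job())"
```

```text
the job is handed in; nothing more can be done
None
```

The lid is on the box, hole over hole, with the long pin dropped through and its collar resting on the lid by the last picture; the short pin stayed in the stand, and the job is handed in at about 18 s (no verdict was returned).

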